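# Empty the tilt-out bin onto the drying rack

### The arm

A 7-joint arm with a two-finger parallel gripper is mounted at the origin on the work surface. World frame = base frame: x ahead of the robot, y to its left, z up, the work surface at z = 0. Lengths are in m, angles in rad, forces in N, time in s.
With the tool pointing down it reaches from about 0.35 to 0.9 m from the base axis. Payload 19.9 kg.
Tool frame: the origin (TCP) lies between the finger pads; the fingertips stand 19 mm ahead of it and the grasp point (between the pads) is the TCP; z points along the fingers, y is the line along which they close (so a half turn about z gives the same grasp; the last joint's range is limited). The gripper opens to 94 mm and grips with 3 to 60 N. Pads are 16 mm wide; open, the fingers measure 119 mm over their backs; the gripper's body (75 mm by 177 mm) begins 78 mm behind the grasp point.
Start: joints at [1.296, 0.417, -0.01, 1.614, 0.005, 1.111, -0.053], TCP at [0.145, -0.608, 0.224] pointing down, gripper open.
Joint ranges: [-2.81, 2.81], [-0.39, 2.02], [-1.27, 1.25], [0.06, 2.57], [-1.19, 4.33], [0.19, 2], [-2.82, 2.82]. Speed limits (rad/s): [1.89, 1.89, 2.39, 2.39, 3.01, 3.01, 3.01].

### API

Orientations are given as a 3x3 rotation matrix whose columns are the frame's x, y, z axes.
In Python, from rig import robot gives the robot as it stands. Calls block until the motion is done:
- robot.move_ptp(position, orientation): joint-space move of the TCP to a pose.
- robot.move_linear(position, velocity=0.15, frame=None, threshold=None): straight line of the TCP; frame=None keeps the orientation; velocity is the mean speed in m/s. With threshold (N) it stops when the force on the tool has changed by that much, and returns True; else False.
- robot.goto_joints(angles): joint-space move.
- robot.gripper_to(opening): finger opening in m; the grip force is fixed at half the most; returns when the fingers have stopped.
- robot.pause(seconds).
- robot.ik(position, orientation): joint angles nearest the present ones, or None.
- robot.get_state(): the state.
- robot.grab_frame(name): name is "scene" or "side" or "wrist"; returns the picture (400x640x3 uint8, red, green, blue); there is no depth.
- robot.camera_info(name): a dict with "fx", "fy", "cx", "cy" (pixels), "rvec" (rotation vector, rad) and "tvec" (3), from world to camera coordinates, as OpenCV has them. Camera axes: x right, y down, z forward; pixel columns grow to the right and rows downward; lengths in m; the calibration is good to about 2 mm. A picture is of the moment at which its call begins: read the wrist's pose just before it. camera_info takes no time and is no camera call; for the wrist camera it gives the pose at the moment of the call.
A pose or a line that the arm cannot do raises robot.PlanningError and nothing moves.
- robot.sign_off(): hands the job in; it is judged then, once.
The state is a dict: "time": time; "qpos": joint angles; "joint_vel": joint speeds; "effort": joint torques, N m; "ee_pos": TCP position; "tool_rot": TCP orientation; "force": force on the tool from outside, world axes, zero at the start; "moment": the same for the moment, N m; "opening": finger opening in m; "grasp_force": force on a finger pad.
Only numpy, scipy, OpenCV 4.12 (cv2) and the standard library are available. Lean on these libraries where they do the work, as an engineer would, in place of code of your own. Each camera call takes 0.05 s, during which the arm holds its last target. There are 200 camera calls.

### The job

Swing the blue tilt-out bin forward from its rack until it rests fully open, scoop every square orange specimen tube out of its mouth, set each one gently mouth-down over a peg of its own on the white drying rack so that its rim stands on the rack's board, and only when all of them hang there swing the empty bin fully shut again. The drying rack must stay standing flat on the table, and the wash bottle, the glass dish and the amber jar must be left where they are.

Things in the scene. Friction and masses are not known exactly. Their poses are not given: they have to be found in the camera images.
- bin (a joint): blue tilt-out bin hinged along its lower front edge: 0 = shut (upright), grows as its top swings forward out of the rack's front (towards the robot), stop at 0.96 rad = fully open. Friction holds it wherever it is left; about 4 N at the bar moves it. Front panel 120 mm high, 4 mm thick; sides low (80 mm in front, 20 mm at the back); floor 4 mm thick; open above
- bin_floor (a point): centre of the bin's inner floor (moves with the bin; x to the back, y along the width, z out of the floor). The floor is 268 mm wide, 104 mm deep, with four bays at -99, -33, 33, 99 mm along y between ribs 12 mm high, 16 mm wide at its front and back. Bin fully open: the floor slopes 55 degrees down to the front and tubes on it point mouth forward and down
- bin_bar (a point): middle of the round steel bar, 10 mm thick and 110 mm long along the rack's y, held on two legs 30 mm above the top edge of the bin's front panel; 150 mm from the hinge line, straight above it when the bin is shut; it moves with the bin. The fingers can pinch it from above with 25 mm clear under it
- bin_hinge (a point): middle of the hinge line (fixed to the rack), 50 mm above the table; the line runs along the rack's y
- rack: grey bin rack, fixed to the table, 140 mm deep, 300 mm wide; sides 120 mm, back rail 90 mm high, no top. Origin on the table right under the hinge line; its -x axis points out of its front, its +x to its back, y along its width, z up
- dryer: white drying rack, a board 150 x 350 x 20 mm with four upright steel pegs, loose on the table (1.6 kg, it may be shoved). Origin at the centre of its underside, y along the row of pegs, z up
- peg0 (a point): centre of the top of drying peg 0: 12 mm thick, 60 mm high above the board (80 mm above the table); pegs are 85 mm apart along the dryer's y
- peg1 (a point): centre of the top of drying peg 1: 12 mm thick, 60 mm high above the board (80 mm above the table); pegs are 85 mm apart along the dryer's y
- peg2 (a point): centre of the top of drying peg 2: 12 mm thick, 60 mm high above the board (80 mm above the table); pegs are 85 mm apart along the dryer's y
- peg3 (a point): centre of the top of drying peg 3: 12 mm thick, 60 mm high above the board (80 mm above the table); pegs are 85 mm apart along the dryer's y
- tube0: orange square specimen tube, 95 mm long, 34 x 34 mm outside, bore 28 x 28 mm and 89 mm deep, about 50 g; black outside face at the closed end. Origin at its centre; x axis along it from the mouth (x = -47.5 mm) to the closed end, y and z square to its sides. Starts lying in a bay of the shut bin, mouth to the front. Hung on a peg its x points up, its centre 67.5 mm above the table. None if absent
- tube1: orange square specimen tube, 95 mm long, 34 x 34 mm outside, bore 28 x 28 mm and 89 mm deep, about 50 g; black outside face at the closed end. Origin at its centre; x axis along it from the mouth (x = -47.5 mm) to the closed end, y and z square to its sides. Starts lying in a bay of the shut bin, mouth to the front. Hung on a peg its x points up, its centre 67.5 mm above the table. None if absent
- tube2: orange square specimen tube, 95 mm long, 34 x 34 mm outside, bore 28 x 28 mm and 89 mm deep, about 50 g; black outside face at the closed end. Origin at its centre; x axis along it from the mouth (x = -47.5 mm) to the closed end, y and z square to its sides. Starts lying in a bay of the shut bin, mouth to the front. Hung on a peg its x points up, its centre 67.5 mm above the table. None if absent
- tube3: orange square specimen tube, 95 mm long, 34 x 34 mm outside, bore 28 x 28 mm and 89 mm deep, about 50 g; black outside face at the closed end. Origin at its centre; x axis along it from the mouth (x = -47.5 mm) to the closed end, y and z square to its sides. Starts lying in a bay of the shut bin, mouth to the front. Hung on a peg its x points up, its centre 67.5 mm above the table. None if absent
- wash_bottle: clear wash bottle with white cap, 64 mm across, 170 mm tall, loose; origin at the centre of its underside; leave alone
- dish: covered glass dish, 94 mm across, 30 mm tall, loose; origin at the centre of its underside; leave alone
- jar: amber jar with black cap, 70 mm across, 90 mm tall, loose; origin at the centre of its underside; leave alone
Mind the look-alikes: they are no part of the job. Leave any green or turquoise look-alike of the tube1 alone.

How it is judged:
On the way, in this order (a step that is already met when the one before it is completed fails the run):
1. the bin is swung forward, fully open (value of joint bin above 0.88 rad), for 0.2 s.
2. every tube hangs mouth-down on a peg while the bin is still open (angle between each of tube0, tube1, tube2, tube3's own x axis and vertical below 0.2 rad and z of each of tube0, tube1, tube2, tube3 in the frame of dryer below 0.078 m and (horizontal distance between tube0 and peg0 below 0.016 m or horizontal distance between tube0 and peg1 below 0.016 m or horizontal distance between tube0 and peg2 below 0.016 m or horizontal distance between tube0 and peg3 below 0.016 m) and linear speed of each of tube0, tube1, tube2, tube3 below 0.05 m/s and (horizontal distance between tube1 and peg0 below 0.016 m or horizontal distance between tube1 and peg1 below 0.016 m or horizontal distance between tube1 and peg2 below 0.016 m or horizontal distance between tube1 and peg3 below 0.016 m) and (horizontal distance between tube2 and peg0 below 0.016 m or horizontal distance between tube2 and peg1 below 0.016 m or horizontal distance between tube2 and peg2 below 0.016 m or horizontal distance between tube2 and peg3 below 0.016 m) and (horizontal distance between tube3 and peg0 below 0.016 m or horizontal distance between tube3 and peg1 below 0.016 m or horizontal distance between tube3 and peg2 below 0.016 m or horizontal distance between tube3 and peg3 below 0.016 m) and value of joint bin above 0.5 rad), for 0.3 s.
3. the empty bin is swung shut (value of joint bin below 0.06 rad), for 0.2 s.
At the end, for the whole second after the job is handed in: every tube present stands mouth-down (within 0.2 rad) over a drying peg (centre within 16 mm of the peg's axis, rim down on the board to 10 mm), the bin is shut to within 0.06 rad, the drying rack stands flat, and bottle, dish and jar are within 30 mm of where they were (angle between each of tube0, tube1, tube2, tube3's own x axis and vertical below 0.2 rad and z of each of tube0, tube1, tube2, tube3 in the frame of dryer below 0.078 m and (horizontal distance between tube0 and peg0 below 0.016 m or horizontal distance between tube0 and peg1 below 0.016 m or horizontal distance between tube0 and peg2 below 0.016 m or horizontal distance between tube0 and peg3 below 0.016 m) and (horizontal distance between tube1 and peg0 below 0.016 m or horizontal distance between tube1 and peg1 below 0.016 m or horizontal distance between tube1 and peg2 below 0.016 m or horizontal distance between tube1 and peg3 below 0.016 m) and (horizontal distance between tube2 and peg0 below 0.016 m or horizontal distance between tube2 and peg1 below 0.016 m or horizontal distance between tube2 and peg2 below 0.016 m or horizontal distance between tube2 and peg3 below 0.016 m) and (horizontal distance between tube3 and peg0 below 0.016 m or horizontal distance between tube3 and peg1 below 0.016 m or horizontal distance between tube3 and peg2 below 0.016 m or horizontal distance between tube3 and peg3 below 0.016 m) and value of joint bin below 0.06 rad and angle between dryer's own z axis and vertical below 0.05 rad and distance of each of wash_bottle, dish, jar from where it was at the start of the episode below 0.03 m); the robot touches nothing.
It fails at once if the wash bottle is shifted by more than 40 mm or tipped over (distance of wash_bottle from where it was at the start of the episode above 0.04 m or angle between wash_bottle's own z axis and vertical above 0.5 rad).
It fails at once if the dish is shifted by more than 40 mm or tipped over (distance of dish from where it was at the start of the episode above 0.04 m or angle between dish's own z axis and vertical above 0.5 rad).
It fails at once if the jar is shifted by more than 40 mm or tipped over (distance of jar from where it was at the start of the episode above 0.04 m or angle between jar's own z axis and vertical above 0.5 rad).
It fails at once if a tube is squeezed hard into the drying rack (over 50 N) (contact force between any of tube0, tube1, tube2, tube3 and dryer above 50 N).
Of tube0, tube1, tube2, tube3 only 2 to 4 are there at a start; the rules pass over those that are not, and their reading is None.
At some moment in a run one of dryer, tube0, tube1, tube2, tube3 may be knocked a few centimetres aside while the robot is not near it.
Once in a run the grip may slacken for a moment while it holds something.
It also fails if it takes over 210 s, if anything falls off the work surface, if the arm or the gripper's body presses on something with over 40 N, if the wrist force passes 120 N, or if a joint passes its speed limit or range.

## Working session

There is one attempt and no reset: what is moved stays moved. The work goes in short steps, each a Python script; the robot and the scene stay as the last script left them, time stands still between calls to the robot, and variables do not carry over. Pictures are saved under pics/ and viewed, at most 17 in all, crops included, and the job is handed in when it is done.

```bash
ls; mkdir -p pics; python3 - <<'E'
from rig import robot
import cv2
s=robot.get_state();print(s)
for n in("scene","side","wrist"):
    c=robot.camera_info(n);print(n,c)
    im=robot.grab_frame(n);cv2.imwrite(f"pics/{n}0.png",im[...,::-1])
a=cv2.imread("pics/scene0.png");b=cv2.imread("pics/side0.png")
E
```

```text
pics
{'time': 0.0, 'qpos': array([ 1.29549397,  0.41797145, -0.01028976,  1.61415532,  0.00469052,
        1.1107219 , -0.05303229]), 'joint_vel': array([ 0.00026305,  0.00209343, -0.00027778, -0.00093288,  0.00067067,
       -0.00272677,  0.00018689]), 'effort': array([ 1.27038624e-03, -8.51259542e+01,  6.39088713e-01, -4.25989294e+01,
       -4.88279003e-02,  1.86203403e-02,  1.64740100e-04]), 'ee_pos': array([ 0.14470077, -0.60765487,  0.22383485]), 'tool_rot': array([[ 9.72801859e-01,  2.31638522e-01, -3.71150654e-04],
       [ 2.31638802e-01, -9.72801154e-01,  1.17504064e-03],
       [-8.88711080e-05, -1.22905461e-03, -9.99999241e-01]]), 'force': array([-0.3233729 ,  0.56413577, -0.66488162]), 'moment': array([ 0.00601415, -0.02202778, -0.02913072]), 'grasp_force': 0.0, 'opening': 0.09381551346892657}
scene {'fx': 418.3553884738398, 'fy': 418.3553884738398, 'cx': 316.0449360788689, 'cy': 193.37155249072356, 'rvec': array([ 1.83696455,  1.36183579, -0.66685975]), 'tvec': array([-0.16086236, -0.21210248,  1.84606935])}
side {'fx': 472.6252267317527, 'fy': 472.6252267317527, 'cx': 330.91450491644923, 'cy': 194.86022376021893, 'rvec': array([ 0.74863856, -2.47746746,  1.27307026]), 'tvec': array([0.46159428, 0.28885707, 1.09350171])}
wrist {'fx': 297.11816285245817, 'fy': 297.11816285245817, 'cx': 318.2029296966018, 'cy': 203.59251536645064, 'rvec': array([-2.30800193,  1.82143975,  0.22528516]), 'tvec': array([-0.62507754, -0.0265015 ,  0.39019671])}
```

View pics/scene0.png

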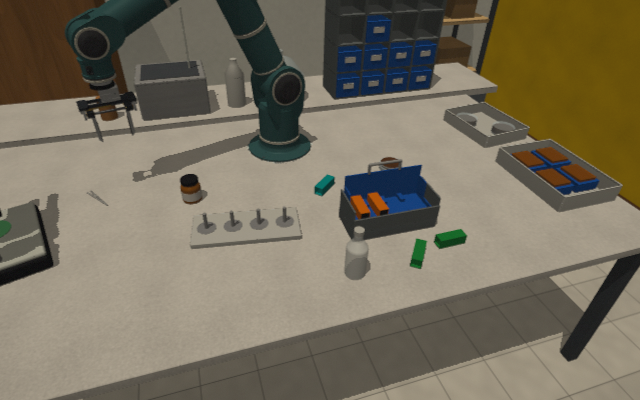

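View pics/side0.png

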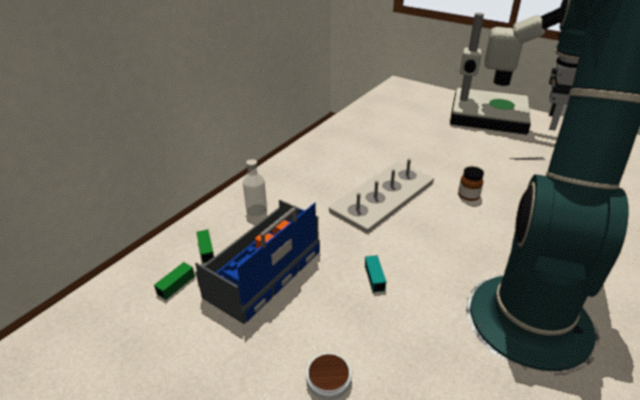

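The scene view shows the bin rack at (390,205) with two orange tubes at (360,206) and (378,203), and the bar at (384,163). The dryer's peg tops run from (205,213) to (284,207). The jar is at (190,188), the bottle at (356,255) and the dish at (390,163). The side view shows the same layout, with the dish at (329,375). The green and turquoise tubes lie outside the bin.

```bash
cat > h.py <<'E'
import numpy as np,cv2
from rig import robot
def K(c): return np.array([[c["fx"],0,c["cx"]],[0,c["fy"],c["cy"]],[0,0,1]])
def ray(c,px):
    R=cv2.Rodrigues(c["rvec"])[0];o=-R.T@c["tvec"]
    d=R.T@np.linalg.inv(K(c))@np.array([px[0],px[1],1.]);return o,d/np.linalg.norm(d)
def onplane(c,px,z):
    o,d=ray(c,px);return o+d*(z-o[2])/d[2]
def proj(c,P):
    return cv2.projectPoints(np.array(P,float).reshape(-1,1,3),np.array(c["rvec"]),np.array(c["tvec"]),K(c),None)[0].reshape(-1,2)
def tri(obs):
    A=np.zeros((3,3));b=np.zeros(3)
    for c,px in obs:
        o,d=ray(c,px);M=np.eye(3)-np.outer(d,d);A+=M;b+=M@o
    p=np.linalg.solve(A,b)
    return p,[np.linalg.norm(np.cross(p-ray(c,px)[0],ray(c,px)[1])) for c,px in obs]
def down(yaw): # tool z down, tool x along yaw; closing axis y
    c,s=np.cos(yaw),np.sin(yaw);return np.array([[c,s,0],[s,-c,0],[0,0,-1.]])
def snap(n,name):
    c=robot.camera_info(n);im=robot.grab_frame(n)[...,::-1].copy();cv2.imwrite(f"pics/{name}.png",im);np.save(f"pics/{name}.npy",c,allow_pickle=True);return c,im
def load(name): return np.load(f"pics/{name}.npy",allow_pickle=True).item(),cv2.imread(f"pics/{name}.png")
E
python3 - <<'E'
from h import *
np.set_printoptions(precision=4,suppress=True)
S,D=robot.camera_info("scene"),robot.camera_info("side")
sc=[(205,213),(232,211),(258,209),(284,207)];sd=[(408,161),(393,171),(376,184),(359,195)]
for a,b in zip(sc,sd): print(tri([(S,a),(D,b)]),onplane(S,a,.08))
for n,c,p,z in[("jar",S,(191,199),0),("jar",D,(471,195),0),("bottle",S,(356,273),0),("bottle",D,(257,212),0),("dish",D,(329,375),.03),("teal",S,(324,186),.017),("teal",D,(375,273),.017),
 ("barL",S,(369,166),.2),("barR",S,(402,164),.2),("frontTopL",S,(345,183),.17),("frontTopR",S,(421,167),.17),("ftR side",D,(319,207),.17),("side botR",D,(248,317),0)]: print(n,onplane(c,p,z))
W=robot.camera_info("wrist");s=robot.get_state();R=cv2.Rodrigues(W["rvec"])[0]
print("cam in tool",s["tool_rot"].T@(-R.T@W["tvec"]-s["ee_pos"]),"\n",s["tool_rot"].T@R.T)
E
```

```text
(array([ 0.4939, -0.3583,  0.0779]), [np.float64(0.0011886111527661333), np.float64(0.001188611152766184)]) [ 0.4951 -0.359   0.08  ]
(array([ 0.5062, -0.2757,  0.0785]), [np.float64(0.0002551702460648037), np.float64(0.00025517024606473514)]) [ 0.5084 -0.2757  0.08  ]
(array([ 0.5172, -0.1919,  0.075 ]), [np.float64(0.002097924721212211), np.float64(0.0020979247212121817)]) [ 0.521 -0.194  0.08 ]
(array([ 0.5297, -0.1101,  0.0767]), [np.float64(8.560802043111426e-05), np.float64(8.56080204310041e-05)]) [ 0.5339 -0.1109  0.08  ]
jar [ 0.2958 -0.4003  0.    ]
jar [ 0.2876 -0.4018  0.    ]
bottle [0.8014 0.0402 0.    ]
bottle [0.7906 0.0421 0.    ]
dish [0.2976 0.3943 0.03  ]
teal [0.3723 0.0822 0.017 ]
teal [0.3651 0.0838 0.017 ]
barL [0.5505 0.1697 0.2   ]
barR [0.5684 0.2787 0.2   ]
frontTopL [0.5796 0.0779 0.17  ]
frontTopR [0.5607 0.3584 0.17  ]
ftR side [0.5223 0.1017 0.17  ]
side botR [0.5478 0.3565 0.    ]
cam in tool [ 0.0698  0.0002 -0.1609] 
 [[ 0.0008 -0.9699 -0.2435]
 [ 1.      0.0005  0.0011]
 [-0.0009 -0.2435  0.9699]]
```

```bash
python3 - <<'E'
from h import *
np.set_printoptions(precision=4,suppress=True)
for i,(p,y) in enumerate([((.42,-.22,.36),0),((.40,.05,.36),0),((.40,.22,.36),0)]):
    robot.move_ptp(p,down(y));robot.pause(.3);snap("wrist",f"w{i}")
print(robot.get_state()["time"],robot.get_state()["qpos"])
E
python3 -c "
import cv2
a=cv2.imread('pics/w0.png');b=cv2.imread('pics/w2.png')
cv2.imwrite('pics/wv.png',cv2.vconcat([cv2.resize(a,(480,300)),cv2.resize(b,(480,300))]))"
```

```text
4.7667 [ 0.2824  0.0327 -0.8619  1.798   0.0259  1.3223 -2.1574]
```

View pics/wv.png

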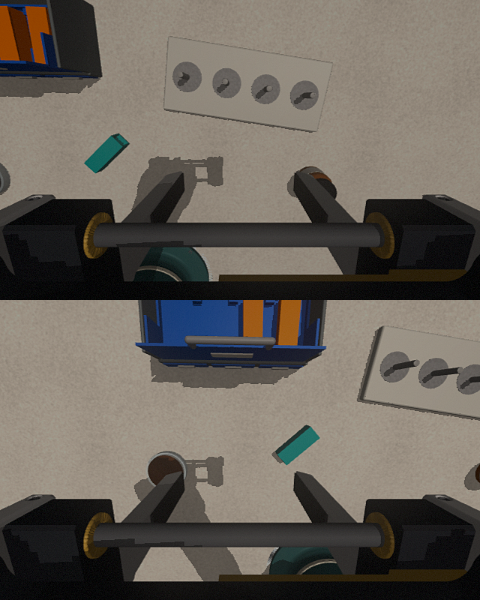

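View pics/w1.png

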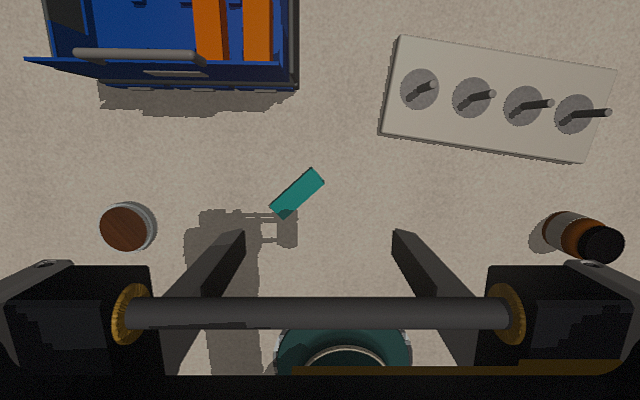

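In w1 the bar ends are at about (79,54) and (202,57). The peg tops run from (433,84) to (608,112), the dish is at (127,227) and the jar at (600,243). Two tubes lie in the right-hand bays, and the bays to the left are empty. Next I'll mask the bar and triangulate its ends.

```bash
python3 - <<'E'
from h import *
np.set_printoptions(precision=4,suppress=True)
obs=[]
for n,(x0,x1,y0,y1) in {"w1":(60,220,42,70),"w2":(235,385,42,72)}.items():
    c,im=load(n);r=im[y0:y1,x0:x1].astype(int);sat=r.max(2)-r.min(2)
    m=((sat<22)&(r.max(2)>75)).astype(np.uint8)
    nb,l,st,ce=cv2.connectedComponentsWithStats(m)
    k=1+np.argmax(st[1:,4]);ys,xs=np.where(l==k);print(n,st[k],ce[k])
    e=[]
    for q in(xs.min(),xs.max()):
        s=abs(xs-q)<12; e.append((q+x0,ys[s].mean()+y0))
    print(e);obs.append((c,e))
E_=[tri([(c,e[i]) for c,e in obs]) for i in(0,1)];print(E_)
d=E_[0][0]-E_[1][0];print(np.linalg.norm(d),"mid",(E_[0][0]+E_[1][0])/2,"t",-np.arctan2(d[0],d[1]))
# orange count etc
for n in("w1","w2"):
    c,im=load(n);h=cv2.cvtColor(im,cv2.COLOR_BGR2HSV);m=cv2.inRange(h,(5,150,60),(20,255,255))
    print([s.tolist() for s in cv2.connectedComponentsWithStats(m)[2][1:] if s[4]>100])
P=[(433,84),(492,93),(550,103),(608,112)];c1,_=load("w1");S=robot.camera_info("scene")
for a,b in zip(P,[(284,207),(258,209),(232,211),(205,213)]): print("peg",*tri([(c1,a),(S,b)]),onplane(c1,a,.08))
E
```

```text
w1 [  13    6  121   11 1049] [73.1401 10.4786]
[(np.int64(73), np.float64(51.578947368421055)), (np.int64(193), np.float64(53.510416666666664))]
w2 [  12    6  121   11 1049] [71.9018 10.572 ]
[(np.int64(247), np.float64(51.52127659574468)), (np.int64(367), np.float64(53.77659574468085))]
[(array([0.5435, 0.2881, 0.2034]), [np.float64(0.00010956318273134323), np.float64(0.00010956318273139132)]), (array([0.5415, 0.1709, 0.204 ]), [np.float64(4.088489434584715e-05), np.float64(4.0884894345968956e-05)])]
0.1172053438248474 mid [0.5425 0.2295 0.2037] t -0.0174419746418794
[[192, 0, 37, 60, 1863], [243, 0, 30, 61, 1771], [100, 208, 46, 43, 1165], [570, 220, 35, 39, 310], [131, 283, 16, 15, 120], [111, 286, 22, 58, 471], [513, 295, 13, 49, 222]]
[[324, 0, 27, 49, 1281], [368, 0, 33, 60, 1706], [111, 285, 22, 60, 398], [134, 284, 13, 13, 114], [514, 294, 12, 50, 211]]
peg [ 0.5312 -0.1109  0.0782] [np.float64(0.0005947338797320831), np.float64(0.0005947338797320942)] [ 0.5307 -0.1108  0.08  ]
peg [ 0.5192 -0.1943  0.0791] [np.float64(0.0006732826874389176), np.float64(0.0006732826874389056)] [ 0.5189 -0.1945  0.08  ]
peg [ 0.5062 -0.2767  0.0797] [np.float64(0.0015745003385157252), np.float64(0.0015745003385157653)] [ 0.5056 -0.2782  0.08  ]
peg [ 0.4941 -0.3601  0.0808] [np.float64(0.0016855502920643743), np.float64(0.0016855502920641633)] [ 0.4934 -0.363   0.08  ]
```

```bash
cat >> h.py <<'E'
T=-0.020; H=np.array([.5425,.2295,.05]); RX=np.array([np.cos(T),np.sin(T),0]); RY=np.array([-np.sin(T),np.cos(T),0]); Z=np.array([0,0,1.])
from scipy.spatial.transform import Rotation as Ro
def barpose(a,yaw,k=.6,up=.003):
    R=Ro.from_rotvec(-RY*a*k).as_matrix()@down(yaw)
    return H+.15*(-np.sin(a)*RX+np.cos(a)*Z)-R[:,2]*up, R
E
python3 - <<'E'
from h import *
np.set_printoptions(precision=3,suppress=True)
for yaw in(np.pi/2+T,-np.pi/2+T):
    for k in(.3,.6):
        print(yaw,k,[robot.ik(*barpose(a,yaw,k)) for a in(0,.5,.98)])
# tube grasp tilts: psi = fingers toward robot
for yaw in(T,T+np.pi):
    for psi in(.6,.3,0):
        R=Ro.from_rotvec(RY*psi).as_matrix()@down(yaw)
        p=H+np.array([.03,-.07,.08])
        print("tube",yaw,psi,robot.ik(p,R),robot.ik(p+[0,0,.12],R))
E
```

```text
1.5507963267948965 0.3 [array([ 0.242,  0.542, -0.944,  1.705,  0.477,  1.143, -0.857]), array([ 0.243,  0.346, -0.95 ,  1.98 ,  0.488,  0.893, -0.981]), array([ 0.124,  0.268, -0.907,  2.212,  0.706,  0.664, -1.307])]
1.5507963267948965 0.6 [array([ 0.242,  0.542, -0.944,  1.705,  0.477,  1.143, -0.857]), array([ 0.221,  0.271, -0.949,  2.078,  0.619,  0.761, -1.13 ]), array([-0.046,  0.227, -0.872,  2.378,  1.306,  0.644, -2.   ])]
-1.5907963267948966 0.3 [array([ 0.322,  0.608, -1.084,  1.703,  0.575,  1.188,  2.208]), array([ 0.335,  0.398, -1.08 ,  1.978,  0.57 ,  0.928,  2.093]), array([ 0.263,  0.327, -1.078,  2.209,  0.802,  0.718,  1.755])]
-1.5907963267948966 0.6 [array([ 0.322,  0.608, -1.084,  1.703,  0.575,  1.188,  2.208]), array([ 0.322,  0.316, -1.078,  2.076,  0.692,  0.797,  1.953]), array([ 0.138,  0.293, -1.084,  2.374,  1.354,  0.726,  1.12 ])]
tube -0.02 0.6 [ 0.199  0.959 -0.811  1.284  0.336  1.668 -2.188] [ 0.204  0.848 -0.855  1.198  0.271  1.844 -2.2  ]
tube -0.02 0.3 [ 0.251  0.779 -0.822  1.519  0.409  1.347 -2.224] [ 0.258  0.654 -0.847  1.416  0.316  1.535 -2.183]
tube -0.02 0 [ 0.236  0.582 -0.752  1.756  0.466  0.99  -2.287] [ 0.282  0.449 -0.807  1.644  0.343  1.197 -2.193]
tube 3.121592653589793 0.6 [ 0.252  1.009 -0.934  1.282  0.419  1.697  0.889] [ 0.246  0.888 -0.96   1.196  0.333  1.862  0.889]
tube 3.121592653589793 0.3 [ 0.344  0.863 -1.005  1.516  0.543  1.404  0.817] [ 0.349  0.73  -1.034  1.413  0.431  1.577  0.866]
tube 3.121592653589793 0 [ 0.434  0.732 -1.079  1.75   0.717  1.111  0.669] [ 0.471  0.579 -1.128  1.639  0.543  1.276  0.793]
```

```bash
python3 - <<'E'
from h import *
np.set_printoptions(precision=3,suppress=True)
yaw=np.pi/2+T
p,R=barpose(0,yaw)
robot.gripper_to(.05)
robot.move_ptp(p+[0,0,.10],R)
if robot.move_linear(p,.1,threshold=15): print("HIT",robot.get_state()["ee_pos"],robot.get_state()["force"])
robot.gripper_to(.004); s=robot.get_state();print("pinch",s["opening"],s["grasp_force"],s["force"])
robot.gripper_to(.016)
for a in np.linspace(.08,.985,12):
    p,R=barpose(a,yaw,.5); robot.move_linear(p,.12,R)
    s=robot.get_state(); print(round(a,2),s["force"],s["ee_pos"]-p)
    if np.linalg.norm(s["force"])>45: break
snap("wrist","w3");snap("side","s3")
print(s["time"])
E
```

```text
pinch 0.008944096605323422 29.999892711639404 [0.777 0.487 0.089]
0.08 [0.788 0.189 0.632] [-0. -0.  0.]
0.16 [ 0.921 -0.606  0.271] [ 0. -0.  0.]
0.24 [0.37  0.372 0.677] [ 0. -0.  0.]
0.33 [ 0.331 -0.237 -0.552] [ 0. -0.  0.]
0.41 [ 0.282 -0.291 -0.287] [ 0. -0.  0.]
0.49 [-0.384 -0.504  0.537] [ 0. -0.  0.]
0.57 [ 0.505 -0.303  0.153] [ 0. -0.  0.]
0.66 [0.256 0.688 1.234] [0. 0. 0.]
0.74 [ 0.013 -0.506 -0.488] [0. 0. 0.]
0.82 [ 0.171 -0.153 -0.131] [0. 0. 0.]
0.9 [0.55  0.01  1.262] [0. 0. 0.]
0.98 [-0.891 -0.306 -0.231] [0.001 0.    0.   ]
12.2
```

View pics/s3.png

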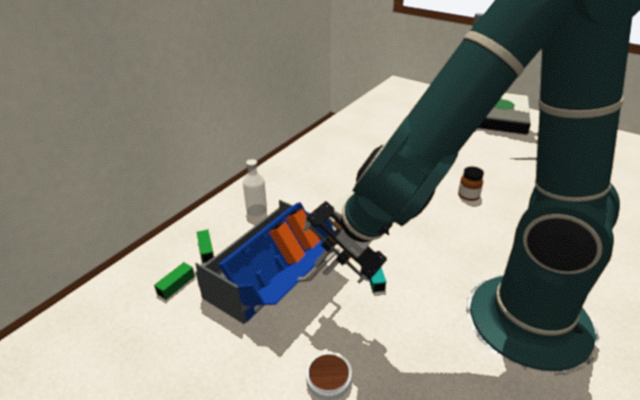

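The side view shows the bin swung well forward with the bar in the gripper, and both tubes visible at (285,248) and (303,230). I'll pull firmly against the stop, let go, then measure the tubes from two wrist positions.

```bash
python3 - <<'E'
from h import *
np.set_printoptions(precision=3,suppress=True)
yaw=np.pi/2+T
p,R=barpose(1.04,yaw,.5*.985/1.04)
print("stop",robot.move_linear(p,.03,R,threshold=12),robot.get_state()["force"],robot.get_state()["ee_pos"]-barpose(.96,yaw,.5)[0])
s=robot.get_state();robot.gripper_to(.045)
robot.move_linear(s["ee_pos"]-s["tool_rot"][:,2]*.10,.15)
for i,p in enumerate([(.50,.10,.38),(.50,.20,.38)]):
    robot.move_ptp(p,down(T));robot.pause(.2);snap("wrist",f"t{i}")
print(robot.get_state()["time"])
E
```

```text
stop True [4.044 0.249 2.342] [-0.001  0.    -0.004]
15.9167
```

View pics/t0.png

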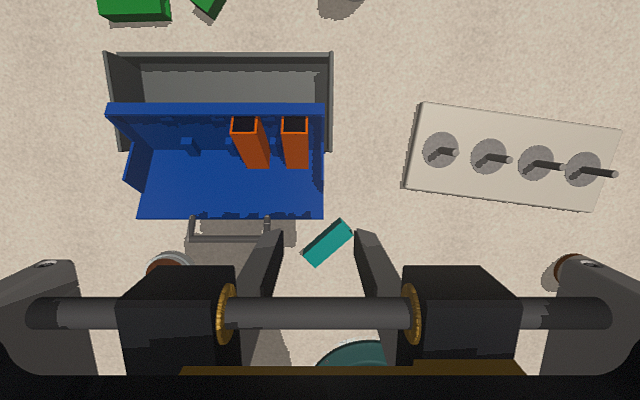

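The t0 view shows the bin open with both black closed ends up, at (243,123) and (295,123). The peg tops are at about (455,152), (508,160), (559,166) and (614,173).

```bash
python3 - <<'E'
from h import *
np.set_printoptions(precision=4,suppress=True)
L=[]
for n in("t0","t1"):
    c,im=load(n);h=cv2.cvtColor(im,cv2.COLOR_BGR2HSV)
    o=cv2.inRange(h,(5,150,60),(20,255,255));dk=(im.max(2)<45).astype(np.uint8)
    o[200:]=0;nb,l,st,ce=cv2.connectedComponentsWithStats(dk);nb2,l2,st2,ce2=cv2.connectedComponentsWithStats(o)
    D=sorted([(ce[k],st[k]) for k in range(1,nb) if 120<st[k][4]<700 and 80<ce[k][1]<150],key=lambda a:a[0][0])
    Oc=sorted([(ce2[k],st2[k]) for k in range(1,nb2) if st2[k][4]>300],key=lambda a:a[0][0])
    print(n,[(a.round(1).tolist(),b.tolist()) for a,b in D],[(a.round(1).tolist(),b.tolist()) for a,b in Oc])
    L.append((c,D))
if len(L[0][1])==len(L[1][1]):
    for a,b in zip(L[0][1],L[1][1]):
        p,e=tri([(L[0][0],a[0]),(L[1][0],b[0])]);d=p-H
        print("end",p,e,"rack frame",d@RX,d@RY,d[2]); 
u=np.cos(.96)*RX+np.sin(.96)*Z;w=-np.sin(.96)*RX+np.cos(.96)*Z
print("nominal end",(99*u+21*w))
E
```

```text
t0 [([243.2, 123.3], [232, 116, 23, 16, 311]), ([294.1, 123.3], [284, 116, 21, 16, 313])] [([252.2, 145.6], [230, 116, 40, 53, 1267]), ([295.3, 147.0], [281, 116, 27, 53, 976])]
t1 [([319.2, 123.1], [309, 116, 21, 15, 309]), ([369.9, 123.0], [360, 116, 21, 15, 308])] [([320.1, 146.2], [307, 116, 27, 52, 960]), ([364.0, 145.2], [349, 116, 36, 52, 1160])]
end [0.5777 0.1952 0.1448] [np.float64(0.00011723762027697724), np.float64(0.00011723762027715514)] rack frame 0.03588352377006466 -0.033549006168077336 0.0948038538453231
end [0.5765 0.1299 0.1445] [np.float64(0.00023624422958914908), np.float64(0.00023624422958923462)] rack frame 0.03602211323664198 -0.09888563879782629 0.09449611459803674
nominal end [39.5675 -0.7915 93.1439]
```

```bash
cat >> h.py <<'E'
PSI=np.pi/2-.96
U=np.cos(.96)*RX+np.sin(.96)*Z; Wn=-np.sin(.96)*RX+np.cos(.96)*Z
GR=Ro.from_rotvec(RY*PSI).as_matrix()@down(T)
def discs(c,im,z=.02):
    h=cv2.cvtColor(im,cv2.COLOR_BGR2HSV)
    m=cv2.inRange(h,(0,0,60),(180,30,150)); m=cv2.morphologyEx(m,cv2.MORPH_OPEN,np.ones((3,3)))
    out=[]
    for k in cv2.findContours(m,cv2.RETR_EXTERNAL,cv2.CHAIN_APPROX_NONE)[0]:
        A=cv2.contourArea(k);(x,y),(a,b),_=cv2.minAreaRect(k)
        if 400<A<6000: out.append((round(x),round(y),A,round(a),round(b),onplane(c,(x,y),z).round(4).tolist()))
    return out
def grasp(end,d=.045,off=.008):
    g=end-U*d+Wn*off
    robot.gripper_to(.052)
    robot.move_ptp(g+U*.13,GR)
    hit=robot.move_linear(g,.1,threshold=12)
    print("hit",hit,robot.get_state()["ee_pos"]-g)
    robot.gripper_to(.02);s=robot.get_state();print("grip",s["opening"],s["grasp_force"])
E
python3 - <<'E'
from h import *
np.set_printoptions(precision=4,suppress=True)
for n in("t0","w1"):
    for o in discs(*load(n)): print(n,o)
grasp(np.array([.5765,.1299,.1445]))
p=robot.get_state()["ee_pos"]
robot.move_linear(p+U*.10,.12)
p=robot.get_state()["ee_pos"];robot.move_linear(p+[0,0,.06],.15)
robot.move_ptp((.44,-.10,.30),down(T));robot.pause(.2)
s=robot.get_state();print(s["opening"],s["grasp_force"],s["time"])
c,im=snap("wrist","p0")
for o in discs(c,im): print("p0",o)
E
```

```text
t0 (86, 317, 1213.0, 23, 59, [0.214, 0.5668, 0.02])
t0 (534, 316, 456.0, 23, 26, [0.2011, -0.3264, 0.02])
t0 (317, 333, 4628.5, 184, 62, [0.169, 0.1081, 0.02])
t0 (37, 282, 1985.5, 37, 80, [0.2913, 0.6471, 0.02])
t0 (380, 262, 1305.0, 76, 26, [0.3224, -0.0148, 0.02])
t0 (232, 256, 2016.5, 94, 79, [0.3383, 0.2646, 0.02])
t0 (582, 169, 803.0, 31, 39, [0.494, -0.3641, 0.02])
t0 (535, 162, 790.0, 35, 34, [0.5064, -0.2792, 0.02])
t0 (488, 156, 802.5, 34, 34, [0.519, -0.1956, 0.02])
t0 (440, 150, 822.0, 35, 34, [0.5315, -0.1112, 0.02])
t0 (225, 101, 1143.5, 100, 217, [0.616, 0.2534, 0.02])
w1 (370, 317, 1904.5, 13, 276, [0.1197, -0.0508, 0.02])
w1 (32, 275, 780.5, 18, 78, [0.2075, 0.5784, 0.02])
w1 (142, 219, 499.0, 51, 26, [0.3157, 0.3596, 0.02])
w1 (574, 114, 867.5, 39, 37, [0.4943, -0.3638, 0.02])
w1 (523, 106, 898.0, 39, 38, [0.5066, -0.2801, 0.02])
w1 (471, 98, 1024.5, 38, 43, [0.5186, -0.1954, 0.02])
w1 (419, 88, 1238.5, 41, 38, [0.5323, -0.111, 0.02])
w1 (131, 54, 607.0, 106, 8, [0.5828, 0.3373, 0.02])
hit True [0.0058 0.0007 0.0089]
grip 0.03375266516896268 29.999893382191658
0.033724537617570695 29.99994546175003 21.7333
p0 (519, 317, 782.5, 20, 46, [0.1961, -0.435, 0.02])
p0 (100, 317, 1424.5, 20, 83, [0.2086, 0.2745, 0.02])
p0 (317, 316, 2557.0, 21, 138, [0.2031, -0.0935, 0.02])
p0 (615, 277, 490.0, 58, 13, [0.2689, -0.5799, 0.02])
p0 (34, 265, 2378.0, 58, 80, [0.3051, 0.3623, 0.02])
p0 (500, 138, 1187.0, 43, 42, [0.4938, -0.3639, 0.02])
p0 (442, 130, 1240.0, 41, 46, [0.5062, -0.2794, 0.02])
p0 (384, 122, 1458.0, 43, 42, [0.5192, -0.1952, 0.02])
p0 (325, 114, 1483.5, 45, 42, [0.5316, -0.111, 0.02])
p0 (75, 58, 1947.0, 106, 144, [0.6101, 0.2281, 0.02])
```

View pics/p0.png

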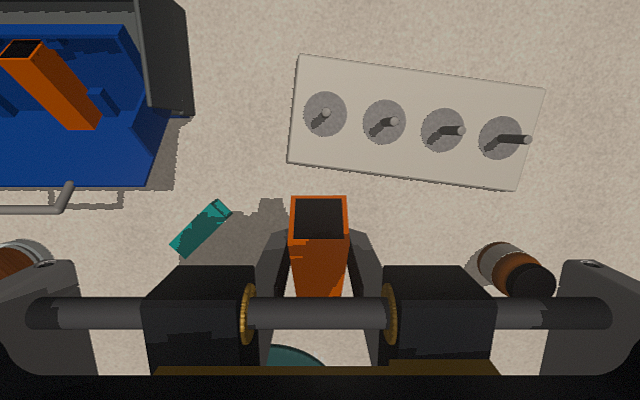

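The p0 view shows the tube held upright in the fingers, with its closed end at about (319,219). The dryer discs are at (325,114) to (500,138) and agree with the earlier fits. I'll fix the tube's offset in the hand and hang it on the nearest peg.

```bash
cat >> h.py <<'E'
def held(name,ee,R,d):
    """closed-end centre of the held tube relative to the TCP (tool x,y), from the black face"""
    c,im=load(name); q=proj(c,[ee+R[:,0]*.008-R[:,2]*d])[0]
    m=(im.max(2)<50).astype(np.uint8); 
    x,y=q.astype(int); m[:y-40]=0;m[y+40:]=0;m[:,:x-40]=0;m[:,x+40:]=0
    nb,l,st,ce=cv2.connectedComponentsWithStats(m);k=1+np.argmin(np.linalg.norm(ce[1:]-q,axis=1)+1e3*(st[1:,4]<150))
    P=onplane(c,ce[k],ee[2]+d);print("held",q,ce[k],st[k],"off tool",(P-ee)@R);return P-ee
E
python3 - <<'E'
from h import *
np.set_printoptions(precision=4,suppress=True)
s=robot.get_state();held("p0",s["ee_pos"],s["tool_rot"],.0344)
E
```

```text
held [317.2412 266.8997] [314.398  281.4772] [ 277  241   80   64 1186] off tool [ 0.0005 -0.0013 -0.0344]
```

The closed end isn't where the straight-in grasp puts it, so the tube may have pitched in the pads. I'll check from the side and scene cameras.

```bash
python3 - <<'E'
from h import *
s=robot.get_state()
o=[]
for n in("side","scene"):
    c,im=snap(n,"q_"+n);x,y=proj(c,[s["ee_pos"]])[0].astype(int);print(n,x,y)
    y0=max(0,y-50);x0=max(0,x-65);o.append(cv2.resize(im[y0:y0+100,x0:x0+130],(520,400),interpolation=cv2.INTER_CUBIC)[:300 if 0 else 400])
    print(x0,y0)
cv2.imwrite("pics/q.png",cv2.resize(cv2.hconcat(o),(800,308)))
E
```

```text
side 391 136
326 86
scene 278 133
213 83
```

View pics/q.png

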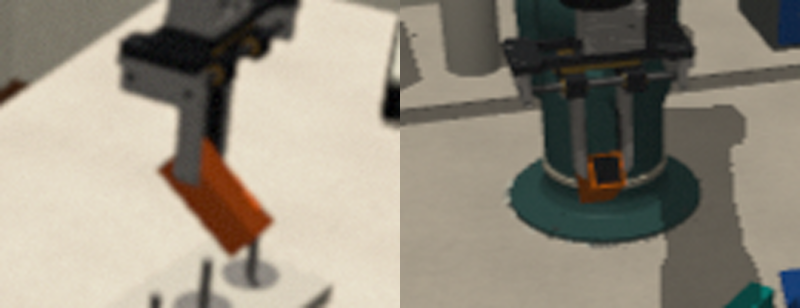

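The side crop shows the tube pitched about the closing axis, with its mouth towards the robot and the closed end in the pads. I'll measure its angle in the plane of the near face and turn the tool to compensate.

```bash
cat >> h.py <<'E'
def sidefit(s,name,near=.017):
    """tube outline in the plane of its near face, from the side camera -> quad in tool coords (x,z)"""
    c,im=snap("side",name);ee,R=s["ee_pos"],s["tool_rot"]
    h=cv2.cvtColor(im,cv2.COLOR_BGR2HSV);m=cv2.inRange(h,(3,130,60),(20,255,255))
    x,y=proj(c,[ee])[0].astype(int);k=np.zeros_like(m);k[max(0,y-45):y+55,x-45:x+50]=1;m*=k
    nb,l,st,ce=cv2.connectedComponentsWithStats(m);i=1+np.argmax(st[1:,4])
    q=max(cv2.findContours((l==i).astype(np.uint8),cv2.RETR_EXTERNAL,cv2.CHAIN_APPROX_NONE)[0],key=len)[:,0]
    n=R[:,1] if (ray(c,(x,y))[0]-ee)@R[:,1]>0 else -R[:,1]
    P=[]
    for px in q:
        o,d=ray(c,px);t=((ee+n*near-o)@n)/(d@n);P.append((o+d*t-ee)@R)
    P=np.array(P)[:,[0,2]].astype(np.float32)
    r=cv2.minAreaRect(P);return r,cv2.boxPoints(r),P
E
python3 - <<'E'
from h import *
np.set_printoptions(precision=4,suppress=True)
s=robot.get_state();r,b,P=sidefit(s,"q2")
print(r);print(b)
# straight edges of the outline
ap=cv2.approxPolyDP((P*1e4).astype(np.int32).reshape(-1,1,2),50,True)[:,0]/1e4;print(ap)
print("camera",ray(robot.camera_info("side"),(320,200)))
c,im=load("p0")
for z in(.02,.01,0,-.01,-.02): print(z,[((onplane(c,q,s["ee_pos"][2]+z)-s["ee_pos"])@s["tool_rot"])[:2].round(4) for q in((291,196),(347,196),(346,238),(292,238))])
E
```

```text
((-0.025569695979356766, 0.02154037356376648), (0.05729711800813675, 0.09186394512653351), 50.063720703125)
[[-0.0792  0.0291]
 [-0.0087 -0.0299]
 [ 0.028   0.014 ]
 [-0.0424  0.073 ]]
[[-0.0088 -0.0249]
 [-0.0071  0.0175]
 [ 0.0097  0.0202]
 [ 0.0187  0.0145]
 [ 0.0166  0.0053]
 [ 0.0274  0.0144]
 [-0.0341  0.0634]
 [-0.0456  0.0652]
 [-0.0716  0.0269]]
camera (array([-0.006 ,  0.8577,  0.8698]), array([ 0.4595, -0.6615, -0.5926]))
0.02 [array([ 0.0387, -0.013 ]), array([0.0387, 0.0142]), array([0.0171, 0.0142]), array([ 0.017, -0.013])]
0.01 [array([ 0.0364, -0.0139]), array([0.0365, 0.0152]), array([0.0133, 0.0152]), array([ 0.0133, -0.0139])]
0 [array([ 0.0342, -0.0149]), array([0.0343, 0.0162]), array([0.0095, 0.0162]), array([ 0.0095, -0.0148])]
-0.01 [array([ 0.032 , -0.0158]), array([0.032 , 0.0172]), array([0.0057, 0.0172]), array([ 0.0057, -0.0158])]
-0.02 [array([ 0.0297, -0.0167]), array([0.0298, 0.0182]), array([0.002 , 0.0182]), array([ 0.0019, -0.0167])]
```

```bash
python3 - <<'E'
from h import *
np.set_printoptions(precision=3,suppress=True)
for y in(T,-.3,-.6,.3):
  for psi in(-.7,-.89):
    R=Ro.from_rotvec(-np.array([-np.sin(y),np.cos(y),0])*-psi).as_matrix()@down(y)
    for pk in((.5316,-.111),(.506,-.2795)):
      print(y,psi,pk,R[:,2],[robot.ik((*pk,z),R) is not None for z in(.1,.19,.26)])
E
```

```text
-0.02 -0.7 (0.5316, -0.111) [ 0.644 -0.013 -0.765] [True, False, True]
-0.02 -0.7 (0.506, -0.2795) [ 0.644 -0.013 -0.765] [True, True, True]
-0.02 -0.89 (0.5316, -0.111) [ 0.777 -0.016 -0.629] [True, True, True]
-0.02 -0.89 (0.506, -0.2795) [ 0.777 -0.016 -0.629] [True, False, False]
-0.3 -0.7 (0.5316, -0.111) [ 0.615 -0.19  -0.765] [True, False, True]
-0.3 -0.7 (0.506, -0.2795) [ 0.615 -0.19  -0.765] [True, False, True]
-0.3 -0.89 (0.5316, -0.111) [ 0.742 -0.23  -0.629] [True, True, True]
-0.3 -0.89 (0.506, -0.2795) [ 0.742 -0.23  -0.629] [True, True, True]
-0.6 -0.7 (0.5316, -0.111) [ 0.532 -0.364 -0.765] [True, False, False]
-0.6 -0.7 (0.506, -0.2795) [ 0.532 -0.364 -0.765] [True, False, True]
-0.6 -0.89 (0.5316, -0.111) [ 0.641 -0.439 -0.629] [True, True, True]
-0.6 -0.89 (0.506, -0.2795) [ 0.641 -0.439 -0.629] [True, True, True]
0.3 -0.7 (0.5316, -0.111) [ 0.615  0.19  -0.765] [False, True, True]
0.3 -0.7 (0.506, -0.2795) [ 0.615  0.19  -0.765] [True, True, True]
0.3 -0.89 (0.5316, -0.111) [ 0.742  0.23  -0.629] [True, False, False]
0.3 -0.89 (0.506, -0.2795) [ 0.742  0.23  -0.629] [True, True, True]
```

```bash
cat >> h.py <<'E'
def tilt(y,psi): return Ro.from_rotvec(np.array([-np.sin(y),np.cos(y),0])*psi).as_matrix()@down(y)
E
python3 - <<'E'
from h import *
np.set_printoptions(precision=4,suppress=True)
robot.move_ptp((.50,-.111,.27),tilt(-.3,-.89));robot.pause(.2)
s=robot.get_state();print(s["opening"],s["time"]);o=[]
for n in("side","scene","wrist"):
    c,im=snap(n,"r_"+n);x,y=proj(c,[s["ee_pos"]])[0].astype(int)
    v=proj(c,[s["ee_pos"],s["ee_pos"]-[0,0,.08]]);print(n,v.tolist())
    y0=max(0,y-50);x0=max(0,x-50)
    o.append(cv2.resize(im[y0:y0+110,x0:x0+100],(300,330),interpolation=cv2.INTER_CUBIC) if n!="wrist" else cv2.resize(im,(528,330)));print(x0,y0)
cv2.imwrite("pics/r.png",cv2.resize(cv2.hconcat(o),(800,234)))
E
```

```text
0.03392527712709912 25.8
side [[372.032906606652, 138.4404773543151], [370.33282968093846, 164.47943458112874]]
322 88
scene [[279.7887046323696, 151.31001431097482], [280.5442177794273, 173.2376466080272]]
229 101
wrist [[317.2182816213239, 254.04619085128098], [317.428458458786, 300.61453432833264]]
267 204
```

View pics/r.png

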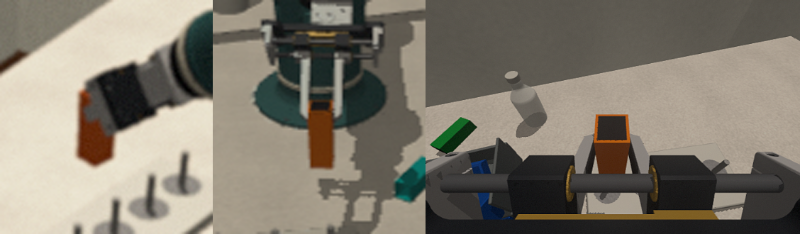

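The r view shows the tube hanging vertical in the side, scene and wrist pictures. I'll locate its axis from the silhouettes in the two fixed views and lower it over peg 0.

```bash
cat >> h.py <<'E'
def axisxy(ee,names=("side","scene"),tag=None):
    """xy of a vertical tube's axis from the silhouette centre lines in the two fixed views; also mouth height"""
    A,b,bot=[],[],[]
    for n in names:
        c,im=snap(n,f"{tag}_{n}");h=cv2.cvtColor(im,cv2.COLOR_BGR2HSV);m=cv2.inRange(h,(3,130,50),(20,255,255))
        (x,y),=proj(c,[ee-[0,0,.045]]).astype(int);k=np.zeros_like(m);k[y-30:y+32,x-22:x+22]=1;m*=k
        nb,l,st,ce=cv2.connectedComponentsWithStats(m);i=1+np.argmax(st[1:,4]);ys,xs=np.where(l==i)
        y1=ys.max();rows=[(xs[ys==r].min()+xs[ys==r].max())/2 for r in range(y1-14,y1-5)];w=[np.ptp(xs[ys==r]) for r in range(y1-14,y1-5)]
        px=(np.mean(rows),y1-10);o,d=ray(c,px);nn=np.cross(d,Z);A.append(nn[:2]);b.append(nn@o)
        print(n,px,"width",np.mean(w),"slope",np.polyfit(range(9),rows,1)[0]);bot.append((c,(px[0],y1)))
    p=np.linalg.solve(A,b)
    for c,q in bot:
        o,d=ray(c,q);t=((p-o[:2])@d[:2])/(d[:2]@d[:2]);print("bottom row z at axis",(o+d*t)[2])
    return p
E
python3 - <<'E'
from h import *
np.set_printoptions(precision=4,suppress=True)
s=robot.get_state();p=axisxy(s["ee_pos"],tag="r2");e=s["ee_pos"]
print(p,e,(np.append(p,e[2])-e)@s["tool_rot"])
E
```

```text
side (np.float64(366.1666666666667), np.int64(154)) width 14.11111111111111 slope 0.175000000000029
scene (np.float64(279.6666666666667), np.int64(169)) width 10.666666666666666 slope 0.07500000000000664
bottom row z at axis 0.18206626933541603
bottom row z at axis 0.18097926041960155
[ 0.518  -0.1173] [ 0.5   -0.111  0.27 ] [0.012  0.0007 0.0148]
```

```bash
python3 - <<'E'
from h import *
np.set_printoptions(precision=4,suppress=True)
R=robot.get_state()["tool_rot"]
robot.move_linear((.5136,-.1047,.27),.1);robot.move_linear((.5136,-.1047,.175),.1);robot.pause(.2)
s=robot.get_state();print(s["force"],s["opening"]);p=axisxy(s["ee_pos"],tag="r3");print(p)
o=[]
for n in("side","scene"):
    c,im=load("r3_"+n);x,y=proj(c,[(.5316,-.111,.1)])[0].astype(int);print(n,x-40,y-40,proj(c,[(.5316,-.111,.08),(.5316,-.111,.02)]).tolist())
    o.append(cv2.resize(im[y-40:y+40,x-40:x+40],(400,400),interpolation=cv2.INTER_CUBIC))
cv2.imwrite("pics/r3.png",cv2.hconcat(o))
E
```

```text
[0.5348 0.2054 0.5974] 0.03406824205877194
side (np.float64(358.27777777777777), np.int64(183)) width 10.555555555555555 slope 0.3916666666666823
scene (np.float64(283.1111111111111), np.int64(196)) width 9.777777777777779 slope 0.04166666666667715
bottom row z at axis 0.07973818815331335
bottom row z at axis 0.08598419751770592
[ 0.5357 -0.1132]
side 318 148 [[358.6252841749826, 193.72372709480598], [357.79097148447704, 210.27558576720543]]
scene 243 161 [[283.8135915674042, 206.5882845735856], [284.24755239298884, 220.7405390891336]]
```

View pics/r3.png

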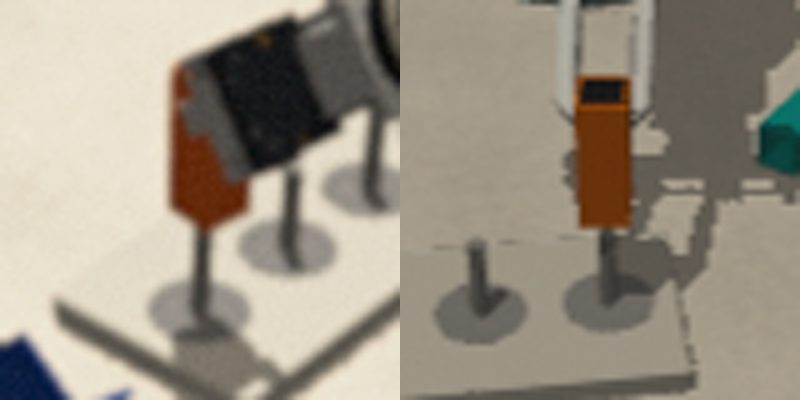

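The r3 crops show the tube vertical and centred on peg 0, to about 1 px in both views, with the rim just above the peg. Now I'll lower it gently.

```bash
python3 - <<'E'
from h import *
np.set_printoptions(precision=4,suppress=True)
s=robot.get_state();e=s["ee_pos"]
h=robot.move_linear(e-[0,0,.085],.04,threshold=6);s=robot.get_state();print(h,s["ee_pos"],s["force"])
snap("side","r4_side");snap("scene","r4_scene")
o=[]
for n in("side","scene"):
    c,im=load("r4_"+n);x,y=proj(c,[(.5316,-.111,.06)])[0].astype(int)
    o.append(cv2.resize(im[y-40:y+40,x-40:x+40],(400,400),interpolation=cv2.INTER_CUBIC))
cv2.imwrite("pics/r4.png",cv2.hconcat(o))
E
```

```text
True [ 0.5137 -0.1048  0.1016] [-3.4339  1.2558  7.6302]
```

View pics/r4.png

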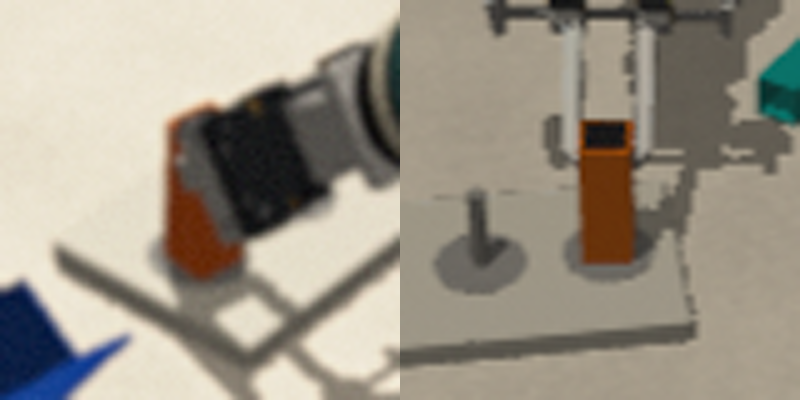

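The r4 crops show the rim on the board around the peg base in both views, so I'll release. The earlier contact was the outer finger against the bin's side wall, 134 mm from centre. The second bay has no wall next to it.

```bash
python3 - <<'E'
from h import *
np.set_printoptions(precision=4,suppress=True)
robot.gripper_to(.056);s=robot.get_state()
robot.move_linear(s["ee_pos"]-s["tool_rot"][:,2]*.09,.12)
robot.move_linear(robot.get_state()["ee_pos"]+[0,0,.12],.2)
robot.move_ptp((.50,.10,.38),down(T));robot.pause(.2);snap("wrist","t2")
robot.move_ptp((.50,.20,.38),down(T));robot.pause(.2);snap("wrist","t3")
L=[]
for n in("t2","t3"):
    c,im=load(n);dk=(im.max(2)<45).astype(np.uint8);nb,l,st,ce=cv2.connectedComponentsWithStats(dk)
    D=[(ce[k],st[k].tolist()) for k in range(1,nb) if 120<st[k][4]<700 and 60<ce[k][1]<190];print(n,D);L.append((c,D))
    h=cv2.cvtColor(im,cv2.COLOR_BGR2HSV);o=cv2.inRange(h,(5,150,60),(20,255,255));o[200:]=0;print([x.tolist() for x in cv2.connectedComponentsWithStats(o)[2][1:] if x[4]>200])
for a in L[0][1]:
    for b in L[1][1]:
        p,e=tri([(L[0][0],a[0]),(L[1][0],b[0])])
        if e[0]<.002: print(p,e)
for o in discs(*load("t2")): 
    if o[5][1]<-.05 and o[5][0]>.4:print(o)
print(robot.get_state()["time"])
E
```

```text
Traceback (most recent call last):
rig.PlanningError: the arm cannot follow that straight line within its joint ranges
```

```bash
python3 - <<'E'
from h import *
np.set_printoptions(precision=4,suppress=True)
s=robot.get_state();print(s["opening"],s["ee_pos"])
robot.move_linear(s["ee_pos"]+[0,0,.15],.12)
robot.move_ptp((.50,.10,.38),down(T));robot.pause(.2);snap("wrist","t2")
robot.move_ptp((.50,.20,.38),down(T));robot.pause(.2);snap("wrist","t3")
L=[]
for n in("t2","t3"):
    c,im=load(n);dk=(im.max(2)<45).astype(np.uint8);nb,l,st,ce=cv2.connectedComponentsWithStats(dk)
    D=[(ce[k],st[k].tolist()) for k in range(1,nb) if 120<st[k][4]<700 and 60<ce[k][1]<190];print(n,D);L.append((c,D))
    h=cv2.cvtColor(im,cv2.COLOR_BGR2HSV);o=cv2.inRange(h,(5,150,60),(20,255,255));o[200:]=0;print([x.tolist() for x in cv2.connectedComponentsWithStats(o)[2][1:] if x[4]>200])
for a in L[0][1]:
    for b in L[1][1]:
        p,e=tri([(L[0][0],a[0]),(L[1][0],b[0])])
        if e[0]<.002: print(p,e)
for o in discs(*load("t2")): 
    if o[5][1]<-.05 and o[5][0]>.4:print(o)
print(robot.get_state()["time"])
E
```

```text
0.05576814187280757 [ 0.5134 -0.1047  0.1015]
t2 [(array([243.9617, 112.5157]), [233, 106, 23, 14, 287])]
[[230, 106, 40, 61, 1483], [427, 140, 54, 32, 600]]
t3 [(array([320.2648, 110.6307]), [310, 104, 21, 15, 287]), (array([535.3427, 155.073 ]), [523, 144, 25, 23, 356])]
[[308, 104, 26, 62, 1213], [485, 139, 67, 31, 1085]]
[0.5929 0.1938 0.1377] [np.float64(0.00034160146555708423), np.float64(0.0003416014655570867)]
(582, 169, 791.5, 31, 39, [0.4935, -0.3641, 0.02])
(534, 162, 797.5, 32, 37, [0.5065, -0.2787, 0.02])
(489, 156, 627.0, 29, 35, [0.5184, -0.1991, 0.02])
36.3583
```

View pics/t2.png

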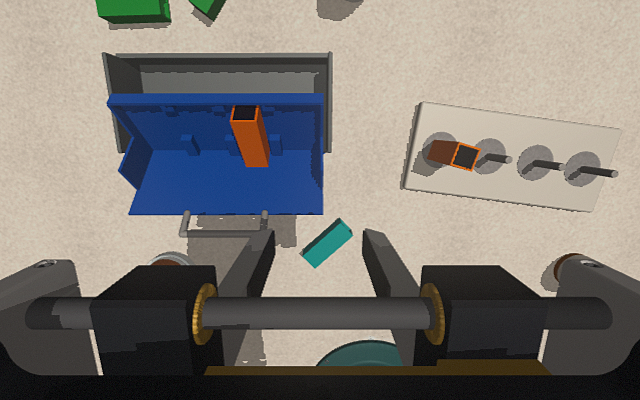

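The t2 view shows tube 1 hanging on peg 0, with its base at (441,155) and top at (465,157). The bin has been nudged back to about 0.80 rad, which is still well open. The second tube's end is at (244,112). I'll grasp it more steeply from above, using the actual bin angle.

```bash
python3 - <<'E'
from h import *
np.set_printoptions(precision=4,suppress=True)
end=np.array([.5929,.1938,.1377]);a=.80
U=np.cos(a)*RX+np.sin(a)*Z; Wn=-np.sin(a)*RX+np.cos(a)*Z
R=tilt(T,.4);g=end-U*.04+Wn*.008
robot.gripper_to(.056)
robot.move_ptp(g-R[:,2]*.12,R);robot.move_linear(g-R[:,2]*.045,.15)
hit=robot.move_linear(g,.05,threshold=7);print("hit",hit,robot.get_state()["ee_pos"]-g)
robot.gripper_to(.02);s=robot.get_state();print("grip",s["opening"],s["grasp_force"],s["ee_pos"]-g)
robot.move_linear(s["ee_pos"]+U*.12,.08)
p=robot.get_state()["ee_pos"];robot.move_linear(p+[0,0,.07],.15)
R2=tilt(-.1,-.37);print(robot.ik((.50,-.1952,.28),R2))
robot.move_ptp((.50,-.1952,.28),R2);robot.pause(.3)
s=robot.get_state();print(s["opening"],s["time"])
p=axisxy(s["ee_pos"]-[0,0,0],tag="v");print("axis",p,p-s["ee_pos"][:2]);snap("wrist","v_wrist")
o=[]
for n in("side","scene"):
    c,im=load("v_"+n);x,y=proj(c,[s["ee_pos"]])[0].astype(int);x0=max(0,x-45);y0=max(0,y-40)
    o.append(cv2.resize(im[y0:y0+90,x0:x0+90],(400,400),interpolation=cv2.INTER_CUBIC))
cv2.imwrite("pics/v.png",cv2.hconcat(o))
E
```

```text
hit False [ 0.0002 -0.      0.0003]
grip 0.03391585227555694 29.999998435378075 [ 0.     -0.      0.0001]
[-0.6856 -0.007   1.0711  2.0551 -0.1433  0.7388 -1.1953]
0.03390195340082117 43.8417
side (np.float64(395.72222222222223), np.int64(141)) width 17.444444444444443 slope 0.5250000000000169
scene (np.float64(252.38888888888889), np.int64(157)) width 10.777777777777779 slope -0.05833333333331221
bottom row z at axis 0.20382484832818915
bottom row z at axis 0.20796687047785445
axis [ 0.4685 -0.1911] [-0.0317  0.004 ]
```

View pics/v.png

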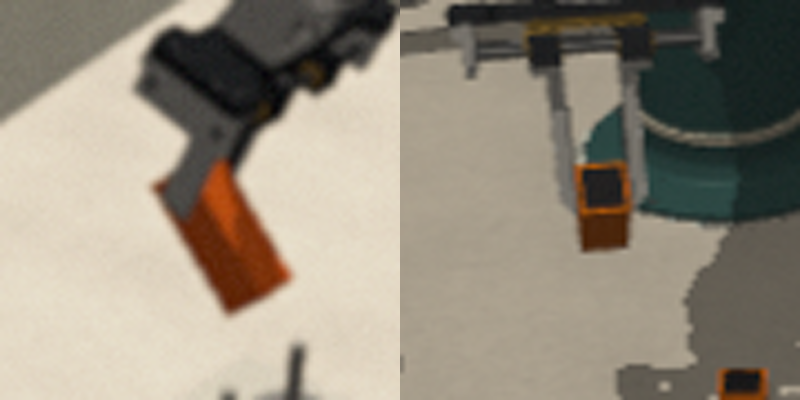

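The v crops show the second tube pitched about the closing axis again. It dragged over the bin's low back edge, which was in the pull direction. I'll compensate as before.

```bash
python3 - <<'E'
from h import *
np.set_printoptions(precision=4,suppress=True)
s=robot.get_state();e,R=s["ee_pos"],s["tool_rot"];c=robot.camera_info("side")
x,y=proj(c,[e])[0].astype(int);x0=max(0,x-45);y0=max(0,y-40);n=R[:,1]*np.sign(R[1,1])
def pt(u,v,near):
    o,d=ray(c,(x0+u/4.444,y0+v/4.444));return ((o+d*(((e+n*near-o)@n)/(d@n)))-e)@R
for a,b,nr in(((153,187),(230,314),.017),((228,165),(291,278),-.017)):
    A,B=pt(*a,nr),pt(*b,nr);d=B-A;print(A,B,np.linalg.norm(d),"deg from tool z",np.degrees(np.arctan2(-d[0],d[2])))
for yw in(-.1,-.3,-.5):
  for psi in(-.8,-.95,-1.05): print(yw,psi,[robot.ik((.519-.02*np.cos(yw),-.195-.02*np.sin(yw),z),tilt(yw,psi)) is not None for z in(.09,.13,.18,.26)],[robot.ik((.5065-.02*np.cos(yw),-.279-.02*np.sin(yw),z),tilt(yw,psi)) is not None for z in(.09,.13,.18,.26)])
E
```

```text
[ 0.0206 -0.017   0.0137] [-0.0619 -0.017   0.0531] 0.09139143102458777 deg from tool z 64.51792491784009
[-0.0043  0.017  -0.0087] [-0.0747  0.017   0.0286] 0.07969996703760207 deg from tool z 62.05128883515927
-0.1 -0.8 [True, True, True, True] [True, True, False, True]
-0.1 -0.95 [True, True, True, True] [True, True, True, False]
-0.1 -1.05 [True, True, True, True] [True, True, True, True]
-0.3 -0.8 [True, True, True, True] [True, True, True, False]
-0.3 -0.95 [True, True, True, True] [True, True, True, True]
-0.3 -1.05 [False, False, False, True] [True, True, True, True]
-0.5 -0.8 [True, True, True, False] [True, True, True, False]
-0.5 -0.95 [True, True, True, True] [True, True, True, True]
-0.5 -1.05 [False, False, False, True] [True, True, True, True]
```

```bash
python3 - <<'E'
from h import *
np.set_printoptions(precision=4,suppress=True)
R=tilt(-.3,-1.05)
robot.move_ptp((.495,-.275,.26),R);robot.pause(.2)
s=robot.get_state();print(s["opening"],s["time"])
p=axisxy(s["ee_pos"],tag="x");off=p-s["ee_pos"][:2];print("off",off)
t=np.array([.5065,-.2788])-off
robot.move_linear((*t,.26),.1);robot.move_linear((*t,.175),.1);robot.pause(.2)
s=robot.get_state();p=axisxy(s["ee_pos"],tag="x3");print(p)
o=[]
for n in("side","scene"):
    c,im=load("x3_"+n);x,y=proj(c,[(.5065,-.2788,.1)])[0].astype(int)
    o.append(cv2.resize(im[y-40:y+40,x-40:x+40],(400,400),interpolation=cv2.INTER_CUBIC))
cv2.imwrite("pics/x3.png",cv2.hconcat(o))
E
```

```text
0.03373727561655531 47.4833
side (np.float64(398.1111111111111), np.int64(135)) width 12.222222222222221 slope 0.15833333333334249
scene (np.float64(226.61111111111111), np.int64(177)) width 11.88888888888889 slope 0.15833333333334032
bottom row z at axis 0.1707408374881696
bottom row z at axis 0.1712219837695198
off [ 0.0074 -0.0038]
side (np.float64(393.6111111111111), np.int64(159)) width 10.555555555555555 slope 0.17500000000000693
scene (np.float64(229.66666666666666), np.int64(200)) width 11.777777777777779 slope 0.14166666666668498
bottom row z at axis 0.08369027409173224
bottom row z at axis 0.08607017850150123
[ 0.5092 -0.2787]
```

View pics/x3.png

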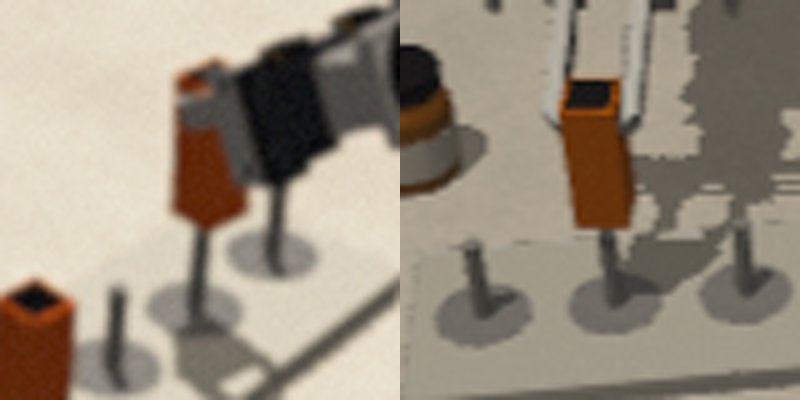

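The x3 crops show the second tube upright with its mouth centred over the third peg, and the first tube still hanging at lower left in the side view. I'll lower it, release and check.

```bash
python3 - <<'E'
from h import *
np.set_printoptions(precision=4,suppress=True)
e=robot.get_state()["ee_pos"]
h=robot.move_linear(e-[0,0,.085],.04,threshold=5);s=robot.get_state();print(h,s["ee_pos"],s["force"])
if s["ee_pos"][2]<.112:
    robot.gripper_to(.056);robot.pause(.2)
    robot.move_linear(robot.get_state()["ee_pos"]+[0,0,.14],.12)
    robot.move_ptp((.42,-.12,.38),down(T));robot.pause(.2);snap("wrist","y0")
    robot.move_ptp((.50,.15,.38),down(T));robot.pause(.2);snap("wrist","y1")
    cv2.imwrite("pics/y.png",cv2.vconcat([cv2.resize(cv2.imread(f"pics/y{i}.png")[:260],(640,260)) for i in(0,1)]))
print(robot.get_state()["time"])
E
```

```text
True [ 0.4993 -0.2752  0.1029] [ 1.2587 -0.7882  1.0455]
57.85
```

View pics/y.png

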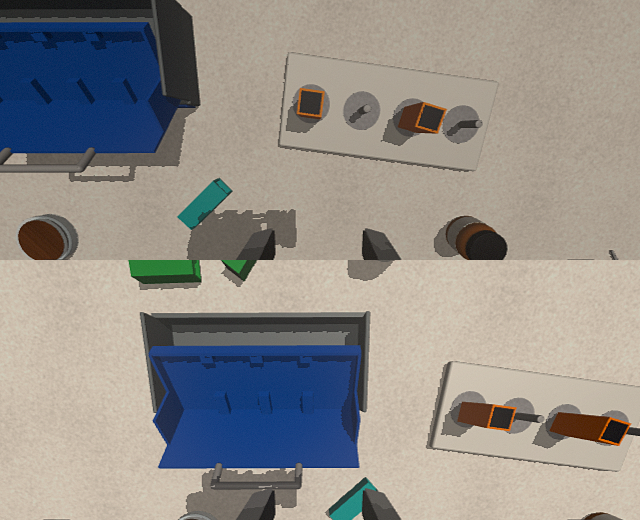

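Both tubes hang, with tops at (311,103) and (431,117) in y0, and the bin is empty. I'll check the top heights and the bin angle from the bar ray.

```bash
python3 - <<'E'
from h import *
np.set_printoptions(precision=4,suppress=True)
L=[]
for n in("y0","y1"):
    c,im=load(n);dk=(im.max(2)<45).astype(np.uint8);nb,l,st,ce=cv2.connectedComponentsWithStats(dk)
    D=sorted([ce[k] for k in range(1,nb) if 120<st[k][4]<900 and 70<ce[k][1]<180 and ce[k][0]>250],key=lambda a:a[0]);print(n,np.array(D));L.append((c,D))
for a,b in zip(L[0][1],L[1][1]): print("top",*tri([(L[0][0],a),(L[1][0],b)]))
print([o[5] for n in("y0","y1") for o in discs(*load(n)) if -.4<o[5][1]<-.05 and .45<o[5][0]<.56])
c,im=load("y1");o,d=ray(c,(258,225))
f=lambda a:proj(c,[H+.15*(-np.sin(a)*RX+np.cos(a)*Z)])[0]
print("bar rows",[(a,f(a).round(1)) for a in(.6,.7,.8,.9,.96)])
E
```

```text
y0 []
y1 [[614.1404 171.3266]]
[[0.4939, -0.3632, 0.02], [0.5194, -0.1947, 0.02]]
bar rows [(0.6, array([254.8, 219.9])), (0.7, array([256.7, 226.5])), (0.8, array([258.6, 231.7])), (0.9, array([260.5, 235.7])), (0.96, array([261.6, 237.4]))]
```

```bash
python3 - <<'E'
from h import *
np.set_printoptions(precision=4,suppress=True)
a,_=load("y0");b,_=load("y1")
for p,q in(((311,103),(501,157.5)),((431,117.5),(614,171.3))): print(*tri([(a,p),(b,q)]))
# exact bar line in y1
c,im=load("y1");r=im[205:250,205:310].astype(int);m=((np.ptp(r,axis=2)<22)&(r.max(2)>70)&(r.max(2)<150)).astype(np.uint8)
print([int(m[i].sum()) for i in range(45)])
E
```

```text
[ 0.5249 -0.1133  0.1137] [np.float64(0.00039152381445675265), np.float64(0.00039152381445669627)]
[ 0.5022 -0.2782  0.1146] [np.float64(2.7896068102678175e-05), np.float64(2.789606810303957e-05)]
[12, 13, 13, 26, 22, 48, 68, 70, 76, 95, 97, 92, 92, 91, 92, 93, 91, 19, 95, 96, 95, 80, 94, 75, 90, 91, 89, 89, 88, 87, 86, 85, 85, 85, 84, 85, 84, 83, 83, 81, 76, 73, 69, 53, 50]
```

```bash
python3 - <<'E'
from h import *
np.set_printoptions(precision=3,suppress=True)
yaw=np.pi/2+T
a0=.70;p,R=barpose(a0,yaw,.5)
robot.gripper_to(.06)
robot.move_ptp(p-R[:,2]*.10,R)
if robot.move_linear(p,.08,threshold=10): print("HIT",robot.get_state()["ee_pos"]-p,robot.get_state()["force"])
robot.gripper_to(.004);s=robot.get_state();print("pinch",s["opening"],s["force"])
robot.gripper_to(.014)
for a in np.linspace(.64,0,9):
    p,R=barpose(a,yaw,.5); robot.move_linear(p,.12,R)
p,_=barpose(-.08,yaw,0);R=robot.get_state()["tool_rot"]
print("stop",robot.move_linear(p,.03,threshold=12),robot.get_state()["ee_pos"],robot.get_state()["force"])
s=robot.get_state();robot.move_linear(s["ee_pos"]-RX*.002,.05)
robot.gripper_to(.05)
robot.move_linear(robot.get_state()["ee_pos"]+[0,0,.12],.15)
for i,q in enumerate([(.40,.05,.36),(.40,.22,.36)]):
    robot.move_ptp(q,down(0));robot.pause(.3);snap("wrist",f"z{i}")
obs=[]
for n,(x0,x1,y0,y1) in {"z0":(60,220,42,70),"z1":(235,385,42,72)}.items():
    c,im=load(n);r=im[y0:y1,x0:x1].astype(int);sat=r.max(2)-r.min(2)
    m=((sat<22)&(r.max(2)>75)).astype(np.uint8);nb,l,st,ce=cv2.connectedComponentsWithStats(m)
    k=1+np.argmax(st[1:,4]);print(n,st[k],ce[k]);obs.append((c,ce[k]+[x0,y0]))
print(tri(obs),robot.get_state()["time"])
cv2.imwrite("pics/z.png",cv2.imread("pics/z0.png"))
E
```

```text
pinch 0.009150119963159103 [ 4.274  0.513 -2.25 ]
stop True [0.545 0.23  0.202] [-4.412  0.164  2.698]
z0 [  13    5  122   12 1111] [73.554 10.419]
z1 [  12    5  121   12 1075] [72.169 10.686]
(array([0.542, 0.23 , 0.204]), [np.float64(8.68270194827528e-05), np.float64(8.68270194828153e-05)]) 68.9083
```

View pics/z.png

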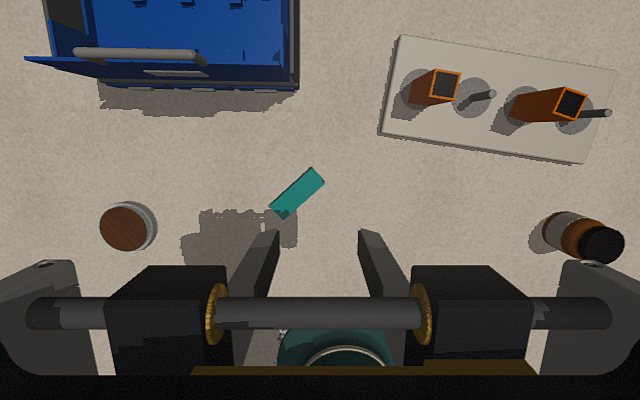

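The z0 view shows the bin shut, with the bar within 0.5 px of its starting position. Both tubes stand on their pegs at (437,85) and (555,105), and the dish and jar have not moved.

```bash
python3 -c "
from rig import robot
print(robot.sign_off())"
```

```text
the job is handed in; nothing more can be done
None
```

I handed the job in at about 69 s of robot time: both tubes present stand mouth-down on their own pegs and the bin is shut again. The dish and jar look unmoved in the last picture; I did not recheck the wash bottle at the end. The first grasp caught the bin's side and pushed it back to roughly 0.7–0.8 rad, so it was no longer fully open while the tubes were being hung, but still above the required 0.5 rad.

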